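# Switch the bench air over

## Task

Switch the compressed air from the yellow outlet to the red one: with a fingertip, first push the yellow lever fully shut, square across its pipe, and only then push the red lever fully open, in line with its pipe. Just push the levers, never pinch them between the fingers, and leave the staple gun, staple box, thread spool and glue tin where they are.

Things in the scene. Friction and masses are not known exactly. Their poses are not given: they have to be found in the camera images.
- yellow_outlet: The bench air outlet with the yellow lever, fixed to the bench: a steel foot and riser, a brass ball valve and a dark steel outlet coupler. Origin on the bench directly under the lever pivot, z up. The outlet pipe runs along its -x axis, axis 50 mm above the bench, reaching 102 mm from the pivot, at most 32 mm wide, its top no higher than 68 mm; riser and round foot (72 mm wide) stand 55 mm from the pivot on the +x side.
- yellow_pivot (a point): Centre of the vertical pivot of the yellow lever, 105 mm above the bench; axes as the outlet.
- yellow_lever (a joint): Angle of the yellow lever (rad). 0 = fully shut: the lever stands square across the pipe, pointing along the outlet +y axis. 1.571 = fully open: the lever lies in line above the outlet pipe, pointing along the outlet -x axis. It grows counter-clockwise seen from above. Firm stops at both ends; stays where it is left; takes about 4 N at the grip to move. At the start it is open or nearly so.
- yellow_tip (a point): Outer end of the yellow lever, 130 mm from the pivot and at the same height, in the middle of its width. The lever swings level. Its yellow plastic grip, 22 mm wide and 14 mm thick (98 to 112 mm above the bench), runs from 50 to 130 mm from the pivot.
- yellow_face_open: The side half of the yellow lever on the clockwise side, which is pushed to open it (counter-clockwise); outward is its +x axis. Origin in the middle of the side face of the grip, 90 mm along the lever from the pivot and 11 mm out from its centre line, 105 mm above the bench.
- yellow_face_shut: The side half of the yellow lever on the counter-clockwise side, which is pushed to shut it (clockwise); outward is its -x axis. Origin in the middle of the side face of the grip, 90 mm along the lever from the pivot and 11 mm out from its centre line, 105 mm above the bench.
- red_outlet: The bench air outlet with the red lever, fixed to the bench: a steel foot and riser, a brass ball valve and a dark steel outlet coupler. Origin on the bench directly under the lever pivot, z up. The outlet pipe runs along its -x axis, axis 50 mm above the bench, reaching 102 mm from the pivot, at most 32 mm wide, its top no higher than 68 mm; riser and round foot (72 mm wide) stand 55 mm from the pivot on the +x side.
- red_pivot (a point): Centre of the vertical pivot of the red lever, 105 mm above the bench; axes as the outlet.
- red_lever (a joint): Angle of the red lever (rad). 0 = fully shut: the lever stands square across the pipe, pointing along the outlet +y axis. 1.571 = fully open: the lever lies in line above the outlet pipe, pointing along the outlet -x axis. It grows counter-clockwise seen from above. Firm stops at both ends; stays where it is left; takes about 4 N at the grip to move. At the start it is shut or nearly so.
- red_tip (a point): Outer end of the red lever, 130 mm from the pivot and at the same height, in the middle of its width. The lever swings level. Its red plastic grip, 22 mm wide and 14 mm thick (98 to 112 mm above the bench), runs from 50 to 130 mm from the pivot.
- red_face_open: The side half of the red lever on the clockwise side, which is pushed to open it (counter-clockwise); outward is its +x axis. Origin in the middle of the side face of the grip, 90 mm along the lever from the pivot and 11 mm out from its centre line, 105 mm above the bench.
- red_face_shut: The side half of the red lever on the counter-clockwise side, which is pushed to shut it (clockwise); outward is its -x axis. Origin in the middle of the side face of the grip, 90 mm along the lever from the pivot and 11 mm out from its centre line, 105 mm above the bench.
- staple_gun: Air staple gun lying on its side, grey body, black handle, steel magazine, about 180 x 170 x 44 mm high (body along its x axis, handle and magazine out along its +y axis); origin on the bench under the middle of its grey body. Bystander.
- staple_box: Cardboard box of staples with a blue band, 80 x 40 x 34 mm high, origin at the centre of its underside. Bystander.
- thread_spool: Green spool of thread standing up, 52 mm wide, 62 mm high, origin at the centre of its underside. Bystander.
- glue_tin: Tin with a red label standing up, 68 mm wide, 80 mm high, origin at the centre of its underside. Bystander.

How it is judged:
On the way, in this order (a step that is already met when the one before it is completed fails the run):
1. the yellow lever is fully shut while the red one is still shut (value of joint yellow_lever below 0.12 rad and value of joint red_lever below 0.4 rad), for 0.2 s.
2. the red lever is fully open, the yellow one still shut (value of joint red_lever above 1.45 rad and value of joint yellow_lever below 0.12 rad), for 0.2 s.
At the end, for the whole second after the job is handed in: The yellow lever is within 0.12 rad of fully shut, the red lever within 0.12 rad of fully open (above 1.45 rad), both at rest, and the four bystanders lie within 20 mm of where they were (all of step 2 and velocity of joint yellow_lever between -0.05 and 0.05 rad/s and velocity of joint red_lever between -0.05 and 0.05 rad/s and distance of each of staple_gun, staple_box, thread_spool, glue_tin from where it was at the start of the episode below 0.02 m); the robot touches nothing.
It fails at once if the red lever is moved towards open (beyond 0.4 rad) before the yellow one is shut (below 0.2 rad) (value of joint yellow_lever above 0.2 rad and value of joint red_lever above 0.4 rad).
It fails at once if a lever is pinched: the fingers press on both its sides at once ((contact force between the fingers and yellow_face_open above 1.5 N and contact force between the fingers and yellow_face_shut above 1.5 N) or (contact force between the fingers and red_face_open above 1.5 N and contact force between the fingers and red_face_shut above 1.5 N)).
It fails at once if a bystander is pushed more than 20 mm, lifted or carried off (distance of any of staple_gun, staple_box, thread_spool, glue_tin from where it was at the start of the episode above 0.02 m).
It fails at once if a bystander is picked up off the bench (height (world z) of any of staple_gun, staple_box, thread_spool, glue_tin above 0.01 m).
It also fails if it takes over 69 s, if anything falls off the work surface, if the arm or the gripper's body presses on something with over 40 N, if the wrist force passes 120 N, or if a joint passes its speed limit or range.

## Robot

A 7-joint arm with a two-finger parallel gripper is mounted at the origin on the work surface. World frame = base frame: x ahead of the robot, y to its left, z up, the work surface at z = 0. Lengths are in m, angles in rad, forces in N, time in s.
With the tool pointing down it reaches from about 0.4 to 0.85 m from the base axis. Payload 4.5 kg.
Tool frame: the origin (TCP) lies midway between the tips of the shut fingers; the grasp point (between the pads) lies 19 mm behind it; z points along the fingers, y is the direction in which the jaws open and shut (so a half turn about z gives the same grasp; the last joint's range is limited). The gripper opens to 85 mm and grips with 20 to 120 N. Pads are 22 mm wide; open, the fingers measure 114 mm over their backs; the gripper's body (76 mm by 85 mm) begins 54 mm behind the grasp point. The pads swing forward as they close: fully open they stand 13 mm farther back than shut.
Start: joints at [0.034, 0.689, -0.195, 1.565, 0.157, 0.902, -0.215], TCP at [0.625, 0, 0.231] pointing down, gripper open.
Joint ranges: [-3.01, 3.01], [-0.46, 2.08], [-1.47, 1.51], [0.13, 2.56], [-1, 4.14], [0.04, 2.09], [-2.66, 2.66]. Speed limits (rad/s): [2.57, 2.57, 3.14, 3.14, 3.14, 3.14, 3.14].

## Interface

Orientations are given as a rotation vector (axis times angle).
In Python, from cell import bot gives the robot as it stands.
- The arm moves only by the tool move_arm, never from a script. Its argument "steps" is a list of rows, each an object with "grip": the gripper command: -1 is fully open, 1 is shut, values between are in proportion; "travel": the shift along the world's x, y, z scaled (see below), a list of three; "spin": the turn about the world's z scaled (see below). In form: [{"grip": grip, "travel": [tx, ty, tz], "spin": spin}, ...]. A call has exactly 5 rows; each row shifts and turns the pose as measured when the row begins; what a row does not reach is not made up. The controller multiplies each number of a shift by 25 mm and each number of a turn by 4 degrees. A row lasts 1/12 s, in which the tool goes at most 41.7 mm and 7.16 degrees, less where a joint would pass 70% of its speed; a pose out of reach is approached as far as the arm can. A call with a number of a shift or a turn outside -1 to 1 is refused whole. A call with a gripper value outside its range is refused whole. The fingers move at their own pace and stop on an object; the grip force is fixed at half the most. Time passes only in rows, so rows that do not move let the fingers close, or fill a call up. It gives the time, the measured TCP pose, the force and the opening at its end, in the units of the state.
- bot.get_state(): the state, without advancing time (a new reading comes with each control period).
- bot.read_camera(name): name is "scene" or "side" or "wrist"; returns a dict with "frame" (420x560x3 uint8, red, green, blue), "fx", "fy", "cx", "cy" (pixels), "dist_coeffs" ([k1, k2, p1, p2, k3] as OpenCV has them; the pictures are not rectified), "R" (3x3) and "t" (3): a world point X has camera coordinates R X + t. Camera axes: x right, y down, z forward; pixel columns grow to the right and rows downward; lengths in m; the calibration is good to about 2 mm. A picture is of the moment at which its call begins. There is no depth.
- bot.job_done(): hands the job in, once; it reports no verdict.
The state is a dict: "time": time; "joint_positions": joint angles; "joint_velocities": joint speeds; "tau": joint torques, N m; "position": TCP position; "ee_rot": TCP orientation; "wrist_force": force on the tool from outside, world axes, zero at the start; "wrist_torque": the same for the moment, N m; "width": finger opening in m.
Only numpy, scipy, OpenCV 4.12 (cv2) and the standard library are available. Lean on these libraries where they do the work, as an engineer would, in place of code of your own. Each camera call takes 0.05 s, during which the arm holds its last target.

## Working session

There is one attempt and no reset: what is moved stays moved. The work goes in short steps, Python scripts to look and compute and a tool call to move; the robot and the scene stay as the last step left them, time stands still between calls to the robot, and variables do not carry over. Pictures are saved under pics/ and viewed, and the job is handed in when it is done.

Besides the shell and the picture viewer there is one more tool, called after "Emit:" as name(argument=value, ...) on one line, values as JSON. move_arm: Moves the arm, as the interface text tells. Shifts and turns lie within -1 to 1; 1 stands for 25 mm of shift or 4 degrees of turn. Its arguments: {"type":"object","properties":{"steps":{"type":"array"}},"required":["steps"]}

```bash
mkdir -p pics; cat > h.py <<'E'
import numpy as np,cv2
from cell import bot
def cam(n,name=None):
    c=bot.read_camera(n)
    if name: cv2.imwrite('pics/'+name,cv2.cvtColor(c['frame'],cv2.COLOR_RGB2BGR))
    c['K']=np.array([[c['fx'],0,c['cx']],[0,c['fy'],c['cy']],[0,0,1]]);c['D']=np.array(c['dist_coeffs'],float);c['R']=np.array(c['R']);c['t']=np.array(c['t']).reshape(3)
    return c
def onz(c,uv,z):
    n=cv2.undistortPoints(np.array(uv,float).reshape(-1,1,2),c['K'],c['D']).reshape(-1,2)
    d=np.c_[n,np.ones(len(n))]@c['R']; o=-c['R'].T@c['t']
    return o+d*((z-o[2])/d[:,2])[:,None]
def proj(c,X):
    return cv2.projectPoints(np.array(X,float).reshape(-1,3),cv2.Rodrigues(c['R'])[0],c['t'],c['K'],c['D'])[0].reshape(-1,2)
E
python3 - <<'E'
from h import *
for n in('scene','side','wrist'):
    c=cam(n,n+'0.png'); print(n,-c['R'].T@c['t'])
s=bot.get_state();print(s['time'],s['position'],s['ee_rot'],s['width'])
E
```

```text
scene [ 1.34026636 -0.59219571  0.79376339]
side [-0.07882153 -0.64969213  0.63313073]
wrist [0.62387634 0.07612191 0.37307742]
0.15 [6.24510546e-01 1.51831396e-06 2.30663824e-01] [-2.22064097e+00 -2.22094350e+00  1.65514546e-03] 0.08525773467226799
```

View pics/scene0.png

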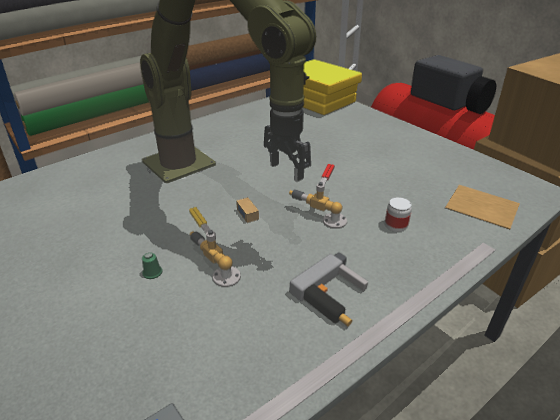

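View pics/side0.png

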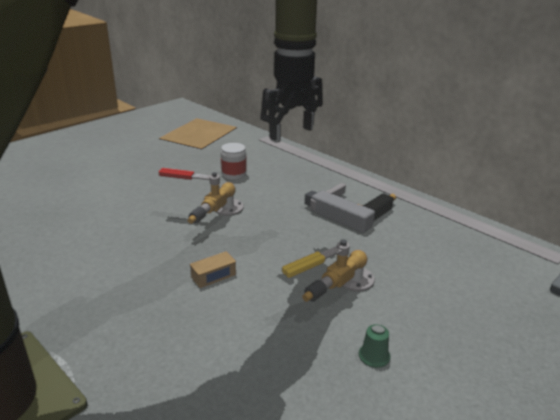

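View pics/wrist0.png

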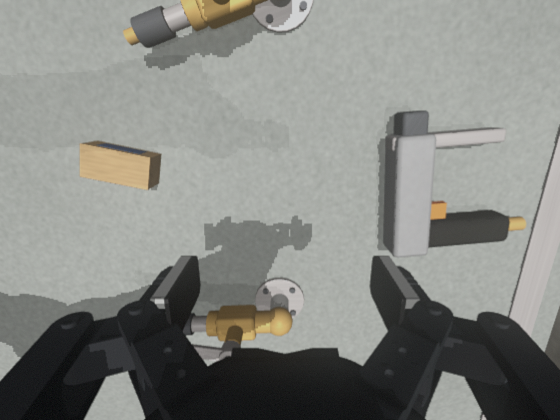

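The scene view shows the yellow grip at about (198,217) and the red grip at (328,172). In the side view they are at (303,264) and (176,173). The wrist view sees the two valves but not the levers. Next I'll measure the grips and the pivots.

```bash
cat > m.py <<'E'
from h import *
def masks(c):
    f=cv2.cvtColor(c['frame'],cv2.COLOR_RGB2HSV)
    return {'yellow':cv2.inRange(f,(22,150,70),(32,255,255)),'red':cv2.inRange(f,(0,170,90),(6,255,255))|cv2.inRange(f,(174,170,90),(180,255,255))}
def grips(n,c,boxes):
    out={}
    for k,m in masks(c).items():
        x0,y0,x1,y1=boxes[k]; mm=np.zeros_like(m); mm[y0:y1,x0:x1]=m[y0:y1,x0:x1]
        N,l,s,ce=cv2.connectedComponentsWithStats(mm)
        i=1+np.argmax(s[1:,4]); ys,xs=np.where(l==i)
        P=onz(c,np.c_[xs,ys],0.105)[:,:2]
        r=cv2.minAreaRect(P.astype(np.float32)*1000)
        b=cv2.boxPoints(r); 
        e=[b[1]-b[0],b[2]-b[1]]; L=max(e,key=np.linalg.norm); u=L/np.linalg.norm(L)
        print(n,k,s[i],'centre',np.round(r[0],1),'size',np.round(r[1],1),'dir deg',round(np.degrees(np.arctan2(u[1],u[0])),1))
        out[k]=(np.array(r[0])/1000,u)
    return out
B={'scene':{'yellow':(170,195,225,240),'red':(310,155,345,190)},'side':{'yellow':(270,235,345,285),'red':(150,160,205,185)}}
E
python3 - <<'E'
from m import *
for n in('scene','side'):
    c=cam(n); grips(n,c,B[n])
    im=cv2.cvtColor(c['frame'],cv2.COLOR_RGB2BGR)
    for k,(x0,y0,x1,y1) in ({'y':(180,195,250,290),'r':(280,155,350,230)} if n=='scene' else {'y':(270,225,380,305),'r':(150,155,250,225)}).items():
        cv2.imwrite(f'pics/{n}_{k}.png',cv2.resize(im[y0:y1,x0:x1],None,fx=5,fy=5))
E
python3 -c "
import cv2,numpy as np
o=np.zeros((600,800,3),np.uint8)
for i,n in enumerate(['scene_y','scene_r','side_y','side_r']):
    im=cv2.imread(f'pics/{n}.png');s=min(400/im.shape[1],300/im.shape[0]);im=cv2.resize(im,None,fx=s,fy=s);print(n,s*5)
    y,x=(i//2)*300,(i%2)*400;o[y:y+im.shape[0],x:x+im.shape[1]]=im[:300,:400]
cv2.imwrite('pics/crops.png',o)"
```

```text
scene yellow [190 208  17  17 115] centre [ 467.  -176.4] size [19.5 77.4] dir deg -8.7
scene red [322 164  12  13  79] centre [513.3 257.5] size [19.3 77.2] dir deg -57.4
side yellow [321 257   2   1   2] centre [ 509.2 -186.1] size [1.7 0. ] dir deg 136.1
side red [183 172   2   2   2] centre [533.6 243.8] size [5.8 0. ] dir deg -104.0
scene_y 3.1578947368421053
scene_r 4.0
side_y 3.6363636363636367
side_r 4.0
```

View pics/crops.png

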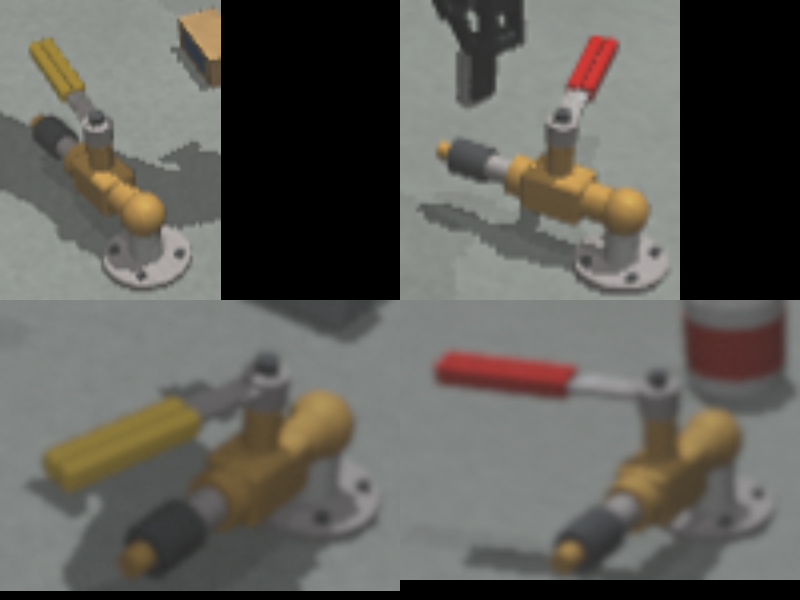

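```bash
sed -i 's/(22,150,70),(32,255,255)/(22,150,70),(32,255,255)/' m.py
python3 - <<'E'
from m import *
c=cam('scene');d=cam('side')
h=cv2.cvtColor(d['frame'],cv2.COLOR_RGB2HSV)
print(h[264,300:306],h[173,172:178])
def tri(a,b):
    P=lambda q:np.c_[q['R'],q['t']]
    un=lambda q,p:cv2.undistortPoints(np.array(p,float).reshape(1,1,2),q['K'],q['D']).reshape(2,1)
    X=cv2.triangulatePoints(P(c),P(d),un(c,a),un(d,b));return (X[:3]/X[3]).ravel()
for k,a,b,fa,fb in (('y',(210.7,232.4),(343.4,241.5),(226.5,275.7),(359.4,284)),('r',(320.5,183.8),(214.2,174.5),(335,220.5),(231,206))):
    print(k,'pin tri',tri(a,b).round(4),'scene z.118',onz(c,a,.118).round(4),'side',onz(d,b,.118).round(4));print('  foot',tri(fa,fb).round(4),onz(c,fa,.008).round(4),onz(d,fb,.008).round(4))
E
```

```text
[[ 23 144 135]
 [ 23 145 137]
 [ 23 146 138]
 [ 23 149 139]
 [ 23 146 140]
 [ 23 149 139]] [[  1 161 139]
 [  1 163 142]
 [  1 166 146]
 [  1 165 148]
 [  1 163 152]
 [  1 166 154]]
y pin tri [ 0.5624 -0.1914  0.1147] scene z.118 [[ 0.5666 -0.194   0.118 ]] side [[ 0.5585 -0.1938  0.118 ]]
  foot [ 0.6148 -0.1946 -0.0007] [[ 0.6189 -0.1913  0.008 ]] [[ 0.602  -0.2091  0.008 ]]
r pin tri [0.5672 0.176  0.1134] scene z.118 [[0.5721 0.1713 0.118 ]] side [[0.5612 0.168  0.118 ]]
  foot [0.6233 0.1894 0.0061] [[0.6242 0.189  0.008 ]] [[0.6204 0.185  0.008 ]]
```

```bash
sed -i 's/,150,70/,125,70/; s/(0,170,90)/(0,140,90)/; s/(174,170,90)/(174,140,90)/' m.py
python3 - <<'E'
from m import *
c=cam('scene');d=cam('side')
g=grips('scene',c,B['scene']);grips('side',d,B['side'])
for k,p,a,b in (('y',(.562,-.191),(191.7,233.6),(307,296)),('r',(.567,.176),(291,192.5),(192,219))):
  for q,x in((c,a),(d,b)):
    e=onz(q,x,.05)[0]; v=p-e[:2]; print(k,'coupler',e.round(4),'len',np.linalg.norm(v).round(4),'+x axis deg',np.degrees(np.arctan2(v[1],v[0])).round(1))
# bystanders: rough
for nm,uv,z in (('box',(248,210),.034),('spool',(150,257),.062),('tin',(399,204),.08),('gun mag end',(365,285),.03),('gun body near',(338,260),.04)):
    print(nm,onz(c,uv,z).round(3))
E
```

```text
scene yellow [190 207  17  19 140] centre [ 467.6 -176.8] size [20.9 84.3] dir deg -9.6
scene red [322 164  12  14  94] centre [514.2 257.6] size [20.7 80. ] dir deg -57.4
side yellow [283 252  41  25 453] centre [ 472.8 -177.9] size [27.9 83.1] dir deg -8.0
side red [160 169  33   8 161] centre [520.6 256.1] size [26.5 73.3] dir deg -58.5
y coupler [ 0.4606 -0.1973  0.05  ] len 0.1016 +x axis deg 3.6
y coupler [ 0.4647 -0.1957  0.05  ] len 0.0974 +x axis deg 2.8
r coupler [0.4745 0.1432 0.05  ] len 0.0981 +x axis deg 19.5
r coupler [0.4773 0.1439 0.05  ] len 0.0953 +x axis deg 19.7
box [[ 0.448 -0.001  0.034]]
spool [[ 0.492 -0.334  0.062]]
tin [[0.749 0.315 0.08 ]]
gun mag end [[0.876 0.041 0.03 ]]
gun body near [[0.778 0.045 0.04 ]]
```

```bash

python3 - <<'E'
from m import *
w=cam('wrist')
print('y foot',onz(w,(282,3),.006),'coupler',onz(w,(129,36),.05))
print('r foot',onz(w,(280,298),.006),'elbow',onz(w,(283,322),.05),'valve',onz(w,(238,322),.05))
print('box',onz(w,[(82,142),(160,153)],.034),'gun',onz(w,[(395,135),(390,255),(434,135),(525,224),(504,135)],.04))
E
```

```text
y foot [[0.6209792  0.18464535 0.006     ]] coupler [[0.47176159 0.14376238 0.05      ]]
r foot [[ 0.61704598 -0.18726709  0.006     ]] elbow [[ 0.62169513 -0.192842    0.05      ]] valve [[ 0.56217248 -0.19287748  0.05      ]]
box [[0.39372936 0.0399696  0.034     ]
 [0.48062982 0.02758562 0.034     ]] gun [[ 0.74609154  0.04834982  0.04      ]
 [ 0.75649901 -0.09947815  0.04      ]
 [ 0.78921022  0.04832706  0.04      ]
 [ 0.91553253 -0.05744077  0.04      ]
 [ 0.86644087  0.04826683  0.04      ]]
```

Emit:
move_arm(steps=[{"grip": 1,"travel": [-0.65,-0.88,0],"spin": 0},{"grip": 1,"travel": [-0.65,-0.88,0],"spin": 0},{"grip": 1,"travel": [-0.65,-0.88,0],"spin": 0},{"grip": 1,"travel": [-0.65,-0.88,0],"spin": 0},{"grip": 1,"travel": [-0.65,-0.88,0],"spin": 0}])

```text
time: 0.92
position: [0.5451, -0.1037, 0.2314]
ee_rot: [-2.206, -2.236, -0.015]
wrist_force: [-0.5, -1.2, 0.3]
width: 0.0255
```

Emit:
move_arm(steps=[{"grip": 1,"travel": [-0.65,-0.88,0],"spin": 0},{"grip": 1,"travel": [-0.65,-0.88,0],"spin": 0},{"grip": 1,"travel": [-0.65,-0.88,0],"spin": 0},{"grip": 1,"travel": [-0.65,-0.88,0],"spin": 0},{"grip": 1,"travel": [-0.65,-0.88,0],"spin": 0}])

```text
time: 1.33
position: [0.4599, -0.2185, 0.2323]
ee_rot: [2.203, 2.237, 0.016]
wrist_force: [0.4, -0.3, 0.3]
width: 0.0003
```

Emit:
move_arm(steps=[{"grip": 1,"travel": [0,-0.2,-0.8],"spin": 0},{"grip": 1,"travel": [0,0,-0.8],"spin": 0},{"grip": 1,"travel": [0,0,-0.8],"spin": 0},{"grip": 1,"travel": [0,0,-0.6],"spin": 0},{"grip": 1,"travel": [0,0,0],"spin": 0}])

```text
time: 1.75
position: [0.4551, -0.2344, 0.157]
ee_rot: [2.217, 2.213, 0.01]
wrist_force: [0.0, -0.5, -0.7]
width: 0.0001
```

```bash

python3 - <<'E'
from m import *
im=[]
for n,(x0,y0,x1,y1) in (('scene',(140,120,280,280)),('side',(230,130,390,300))):
    c=cam(n); p=bot.get_state()['position']; print(p, proj(c,p))
    f=cv2.cvtColor(c['frame'],cv2.COLOR_RGB2BGR)[y0:y1,x0:x1]; im.append(cv2.resize(f,(400,int(400*f.shape[0]/f.shape[1]))))
h=min(i.shape[0] for i in im); cv2.imwrite('pics/a1.png',np.hstack([i[:h] for i in im]))
E
```

```text
[ 0.45563573 -0.23462652  0.15813584] [[172.87814973 205.15044351]]
[ 0.45658325 -0.23465337  0.15912561] [[325.19134114 255.28787245]]
```

View pics/a1.png

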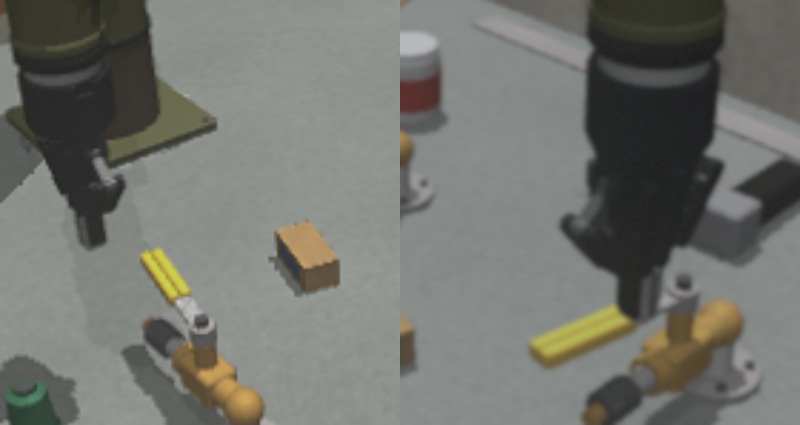

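The fingers are shut and sit on the -y side of the yellow lever. The projected tip is at (173,205) in the scene view and (325,255) in the side view, which agrees with both pictures. I'll go down beside the grip.

Emit:
move_arm(steps=[{"grip": 1,"travel": [0.1,0,-0.8],"spin": 0},{"grip": 1,"travel": [0.1,0,-0.8],"spin": 0},{"grip": 1,"travel": [0,0,-0.6],"spin": 0},{"grip": 1,"travel": [0,0,-0.2],"spin": 0},{"grip": 1,"travel": [0,0,0],"spin": 0}])

```text
time: 2.27
position: [0.4683, -0.2358, 0.1038]
ee_rot: [2.203, 2.203, 0.022]
wrist_force: [-0.1, 0.4, -0.3]
width: 0.0001
```

Emit:
move_arm(steps=[{"grip": 1,"travel": [0,0.4,-0.3],"spin": 0},{"grip": 1,"travel": [0,0.5,-0.1],"spin": 0},{"grip": 1,"travel": [0,0.5,0],"spin": 0},{"grip": 1,"travel": [0,0.5,0],"spin": 0},{"grip": 1,"travel": [0,0.5,0],"spin": 0}])

```text
time: 2.68
position: [0.4718, -0.1823, 0.0998]
ee_rot: [2.204, 2.183, 0.022]
wrist_force: [-0.1, -6.2, -3.7]
width: 0.0002
```

Emit:
move_arm(steps=[{"grip": 1,"travel": [0.06,0.6,-0.2],"spin": 0},{"grip": 1,"travel": [0.14,0.58,-0.2],"spin": 0},{"grip": 1,"travel": [0.22,0.56,0],"spin": 0},{"grip": 1,"travel": [0.3,0.52,0],"spin": 0},{"grip": 1,"travel": [0.36,0.48,0],"spin": 0}])

```text
time: 3.1
position: [0.4967, -0.1277, 0.0975]
ee_rot: [2.215, 2.15, 0.001]
wrist_force: [-3.2, -6.2, -2.6]
width: -0.0002
```

Emit:
move_arm(steps=[{"grip": 1,"travel": [0.42,0.42,-0.1],"spin": 0},{"grip": 1,"travel": [0.48,0.37,-0.1],"spin": 0},{"grip": 1,"travel": [0.52,0.3,0],"spin": 0},{"grip": 1,"travel": [0.55,0.2,0],"spin": 0},{"grip": 1,"travel": [0.3,0.08,0],"spin": 0}])

```text
time: 3.52
position: [0.5337, -0.104, 0.097]
ee_rot: [2.243, 2.146, -0.064]
wrist_force: [-16.2, -4.1, 5.7]
width: -0.0
```

Emit:
move_arm(steps=[{"grip": 1,"travel": [0.35,0,0],"spin": 0},{"grip": 1,"travel": [0.35,0,0],"spin": 0},{"grip": 1,"travel": [0.4,0,0],"spin": 0},{"grip": 1,"travel": [0.4,0,0],"spin": 0},{"grip": 1,"travel": [0.4,0,0],"spin": 0}])

```text
time: 3.93
position: [0.5324, -0.1041, 0.0984]
ee_rot: [-2.248, -2.141, 0.178]
wrist_force: [-15.5, 1.2, 4.9]
width: -0.0002
```

The lever is against its stop: it pushes back with about 16 N and no longer moves. I'll back off, go up and look.

Emit:
move_arm(steps=[{"grip": 1,"travel": [-0.6,0,0],"spin": 0},{"grip": 1,"travel": [-0.8,0,0],"spin": 0},{"grip": 1,"travel": [-0.4,0,0.6],"spin": 0},{"grip": 1,"travel": [0,0,1],"spin": 0},{"grip": 1,"travel": [0,0,1],"spin": 0}])

```text
time: 4.35
position: [0.4807, -0.1024, 0.1671]
ee_rot: [-2.239, -2.135, 0.186]
wrist_force: [1.0, 0.5, 0.2]
width: 0.0
```

Emit:
move_arm(steps=[{"grip": 1,"travel": [0,0.6,1],"spin": 0},{"grip": 1,"travel": [0,1,0.4],"spin": 0},{"grip": 1,"travel": [0,1,0],"spin": 0},{"grip": 1,"travel": [0,1,0],"spin": 0},{"grip": 1,"travel": [0,0,0],"spin": 0}])

```text
time: 4.77
position: [0.4854, -0.0102, 0.2176]
ee_rot: [-2.257, -2.138, 0.158]
wrist_force: [-0.2, 0.8, -1.4]
width: -0.0001
```

```bash

python3 - <<'E'
from m import *
s=bot.get_state();print(s['position'],s['wrist_force'])
c=cam('scene','s2.png'); 
b={'yellow':(180,180,270,240),'red':B['scene']['red']}
grips('scene',c,b)
d=cam('side','d2.png'); grips('side',d,{'yellow':(240,190,345,250),'red':B['side']['red']})
E
```

```text
[ 0.48543546 -0.01022895  0.21764089] [-0.22534455  0.76806201 -1.35409286]
scene yellow [225 212  29  18 209] centre [ 555.7 -100.8] size [33.5 84.3] dir deg -87.7
scene red [322 164  12  14  93] centre [513.9 257.9] size [20.7 79.1] dir deg -57.4
side yellow [287 218  36  21 309] centre [558.2 -99.7] size [26.6 80.2] dir deg -88.3
side red [160 169  33   9 165] centre [520.5 255.7] size [27.2 73.9] dir deg -57.4
```

View pics/s2.png

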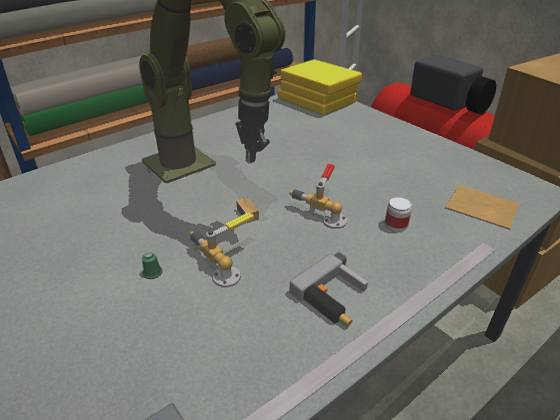

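View pics/d2.png

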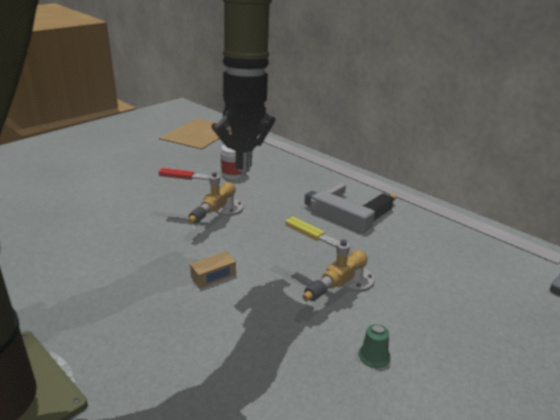

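The yellow lever measures about 92°, square across its pipe, with the grip at (240,221) in the scene view. The red lever and the bystanders haven't moved. Next I'll go to the far side of the red lever.

Emit:
move_arm(steps=[{"grip": 1,"travel": [0.3,1,0],"spin": 0},{"grip": 1,"travel": [0.3,1,0],"spin": 0},{"grip": 1,"travel": [0.3,1,0],"spin": 0},{"grip": 1,"travel": [0.3,1,0],"spin": 0},{"grip": 1,"travel": [0.3,1,0],"spin": 0}])

```text
time: 5.28
position: [0.5222, 0.0984, 0.2209]
ee_rot: [-2.292, -2.112, 0.175]
wrist_force: [0.1, -1.1, -0.5]
width: 0.0
```

Emit:
move_arm(steps=[{"grip": 1,"travel": [0.3,1,0],"spin": 0},{"grip": 1,"travel": [0.3,1,0],"spin": 0},{"grip": 1,"travel": [0.3,1,0],"spin": 0},{"grip": 1,"travel": [0.3,1,0],"spin": 0},{"grip": 1,"travel": [0.3,1,0],"spin": 0}])

```text
time: 5.7
position: [0.563, 0.2202, 0.2236]
ee_rot: [-2.307, -2.101, 0.179]
wrist_force: [-0.2, -0.8, -0.3]
width: 0.0003
```

Emit:
move_arm(steps=[{"grip": 1,"travel": [0.2,0.9,0],"spin": 0},{"grip": 1,"travel": [0.2,0.9,0],"spin": 0},{"grip": 1,"travel": [0.1,0.4,-0.6],"spin": 0},{"grip": 1,"travel": [0,0,-1],"spin": 0},{"grip": 1,"travel": [0,0,-0.4],"spin": 0}])

```text
time: 6.12
position: [0.5812, 0.2798, 0.1768]
ee_rot: [-2.31, -2.101, 0.162]
wrist_force: [-0.9, -1.1, -0.8]
width: 0.0
```

```bash

python3 - <<'E'
from m import *
im=[]
for n,(x0,y0,x1,y1) in (('scene',(270,80,420,240)),('side',(140,80,300,240))):
    c=cam(n); p=bot.get_state()['position']; print(p, proj(c,p))
    f=cv2.cvtColor(c['frame'],cv2.COLOR_RGB2BGR)[y0:y1,x0:x1]; im.append(cv2.resize(f,(400,int(400*f.shape[0]/f.shape[1]))))
h=min(i.shape[0] for i in im); cv2.imwrite('pics/a3.png',np.hstack([i[:h] for i in im]))
E
```

```text
[0.58082848 0.27932156 0.17600415] [[350.57434783 155.84169244]]
[0.58121561 0.27900778 0.17753674] [[188.97060569 132.65257665]]
```

View pics/a3.png

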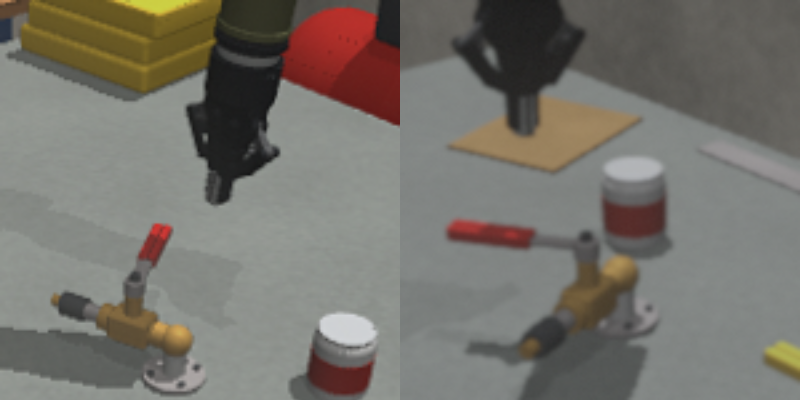

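The finger tip is at (351,156) in the scene view, on the clockwise side of the red lever with plenty of room. I'll go down.

Emit:
move_arm(steps=[{"grip": 1,"travel": [0,0,-0.8],"spin": 0},{"grip": 1,"travel": [0,0.1,-0.8],"spin": 0},{"grip": 1,"travel": [0,0.1,-0.8],"spin": 0},{"grip": 1,"travel": [0,0.1,-0.7],"spin": 0},{"grip": 1,"travel": [0,0,-0.2],"spin": 0}])

```text
time: 6.63
position: [0.5879, 0.2805, 0.1012]
ee_rot: [-2.327, -2.093, 0.149]
wrist_force: [-0.7, -0.2, -0.6]
width: 0.0
```

Emit:
move_arm(steps=[{"grip": 1,"travel": [-0.5,-0.1,-0.2],"spin": 0},{"grip": 1,"travel": [-0.5,-0.1,-0.1],"spin": 0},{"grip": 1,"travel": [-0.5,-0.1,0],"spin": 0},{"grip": 1,"travel": [-0.5,-0.1,0],"spin": 0},{"grip": 1,"travel": [-0.4,-0.1,0],"spin": 0}])

```text
time: 7.05
position: [0.5348, 0.2624, 0.0991]
ee_rot: [-2.343, -2.087, 0.133]
wrist_force: [5.9, 1.4, -3.1]
width: -0.0002
```

Emit:
move_arm(steps=[{"grip": 1,"travel": [-0.57,-0.2,-0.1],"spin": 0},{"grip": 1,"travel": [-0.53,-0.27,-0.1],"spin": 0},{"grip": 1,"travel": [-0.49,-0.34,0],"spin": 0},{"grip": 1,"travel": [-0.44,-0.4,0],"spin": 0},{"grip": 1,"travel": [-0.38,-0.46,0],"spin": 0}])

```text
time: 7.47
position: [0.4951, 0.2272, 0.1054]
ee_rot: [2.341, 2.077, -0.052]
wrist_force: [3.6, 4.4, -4.5]
width: -0.0001
```

Emit:
move_arm(steps=[{"grip": 1,"travel": [-0.4,-0.46,-0.4],"spin": 0},{"grip": 1,"travel": [-0.33,-0.5,-0.3],"spin": 0},{"grip": 1,"travel": [-0.25,-0.55,-0.2],"spin": 0},{"grip": 1,"travel": [-0.16,-0.58,-0.1],"spin": 0},{"grip": 1,"travel": [-0.06,-0.58,0],"spin": 0}])

```text
time: 7.88
position: [0.4809, 0.1759, 0.0929]
ee_rot: [2.333, 2.084, 0.032]
wrist_force: [-0.6, 7.0, -5.5]
width: 0.0001
```

Emit:
move_arm(steps=[{"grip": 1,"travel": [0,-0.5,0.1],"spin": 0},{"grip": 1,"travel": [0,-0.4,0.1],"spin": 0},{"grip": 1,"travel": [0,-0.4,0],"spin": 0},{"grip": 1,"travel": [0,-0.4,0],"spin": 0},{"grip": 1,"travel": [0,-0.4,0],"spin": 0}])

```text
time: 8.3
position: [0.4768, 0.169, 0.1014]
ee_rot: [-2.272, -2.123, -0.104]
wrist_force: [-5.4, 20.0, -11.5]
width: 0.0001
```

The lever is against its stop (20 N). I'll back off along +y, away from the open-side face, then go up and check.

Emit:
move_arm(steps=[{"grip": 1,"travel": [0,0.6,0],"spin": 0},{"grip": 1,"travel": [0,0.8,0],"spin": 0},{"grip": 1,"travel": [0,0.8,0.4],"spin": 0},{"grip": 1,"travel": [0,0.3,1],"spin": 0},{"grip": 1,"travel": [0,0,1],"spin": 0}])

```text
time: 8.72
position: [0.4772, 0.2342, 0.1657]
ee_rot: [-2.271, -2.12, -0.106]
wrist_force: [1.1, 0.3, 0.2]
width: -0.0002
```

Emit:
move_arm(steps=[{"grip": 1,"travel": [0,0,1],"spin": 0},{"grip": 1,"travel": [0,0,1],"spin": 0},{"grip": 1,"travel": [0,0,0],"spin": 0},{"grip": 1,"travel": [0,0,0],"spin": 0},{"grip": 1,"travel": [0,0,0],"spin": 0}])

```text
time: 9.13
position: [0.4839, 0.2335, 0.2309]
ee_rot: [-2.28, -2.12, -0.136]
wrist_force: [0.0, -0.2, -0.1]
width: -0.0001
```

```bash

python3 - <<'E'
from m import *
s=bot.get_state();print(s['time'],s['position'],s['wrist_force'])
c=cam('scene','s4.png'); 
grips('scene',c,{'yellow':(180,180,270,240),'red':(275,155,335,200)})
d=cam('side','d4.png'); grips('side',d,{'yellow':(240,190,345,250),'red':(150,160,225,225)})
E
```

```text
9.1333 [0.48386478 0.23345743 0.23087558] [ 0.03268474 -0.1571603  -0.12171952]
scene yellow [225 212  29  18 207] centre [ 555.7 -100.8] size [33.5 84.3] dir deg -87.7
scene red [281 172  26  10  96] centre [477.2 150.4] size [77.1 26.6] dir deg 23.8
side yellow [287 218  36  21 310] centre [558.2 -99.7] size [26.6 80.2] dir deg -88.3
side red [179 186  26  17 157] centre [484.3 149. ] size [77.5 19.6] dir deg 19.2
```

View pics/s4.png

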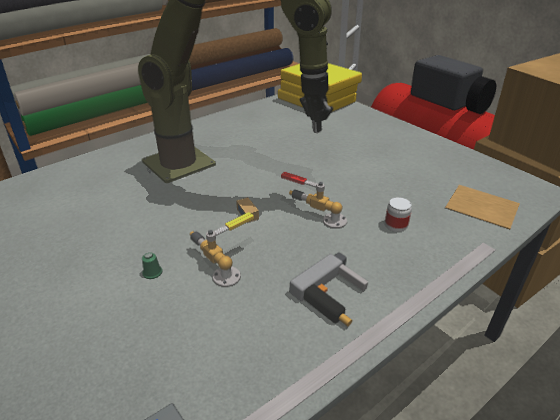

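View pics/d4.png

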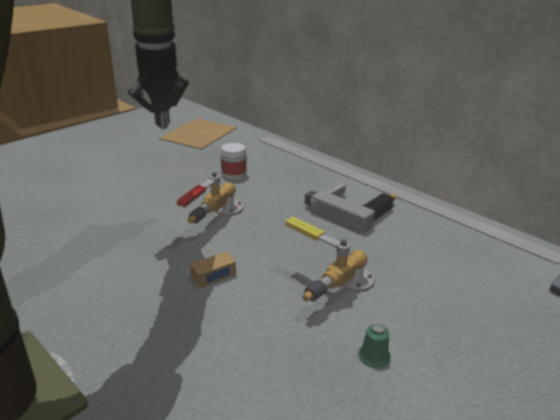

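Red now lies in line with its pipe: 19–24° measured, against 15–20° for the pipe. It resisted 20 N at the stop, where about 4 N moves it freely. Yellow still reads about 92°, and the bystanders are where they were. I'll hand in.

```bash
python3 -c "
from cell import bot
print(bot.job_done())"
```

```text
the job is handed in; nothing more can be done
None
```

I pushed the yellow lever shut first, then the red lever open, using the closed fingertips on one side of each lever only. I handed the job in at about 9 s; no verdict is reported.

- **Yellow lever:** it stopped firmly, with about 16 N on the finger and no further movement. In both views it lies at about 92°, square across its pipe, and it still read the same after the red push.
- **Red lever:** it stopped firmly at 20 N, where about 4 N is enough to move it. It measured 19° from the side camera and 24° from the scene camera, against 15–20° for its pipe. The two views disagree by about 5°, so I relied mainly on the force at the stop.
- **Bystanders and arm:** the staple gun, staple box, thread spool and glue tin look unmoved in the before and after pictures; I checked them by eye, not by measuring. The arm ended clear at 0.23 m height with close to zero wrist force.

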